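# Stack a badge paperweight in its pressing nest and hold it pressed

## Robot

A 7-joint arm with a two-finger parallel gripper is mounted at the origin on a cart in front of the work surface, level with it; the furniture and walls round the work are solid. World frame = base frame: x ahead of the robot, y to its left, z up, the work surface at z = 0. Lengths are in m, angles in rad, forces in N, time in s.
With the tool pointing down it reaches from about 0.425 to 0.925 m from the base axis. Payload 6.8 kg.
Tool frame: the origin (TCP) lies at the very end of the fingers, on their centre line; the grasp point (between the pads) lies 19 mm behind it; z points along the fingers, y is the line along which they close (so a half turn about z gives the same grasp; the last joint's range is limited). The gripper opens to 85 mm and grips with 20 to 120 N. Pads are 22 mm wide; open, the fingers measure 114 mm over their backs; the gripper's body (76 mm by 85 mm) begins 54 mm behind the grasp point. The pads swing forward as they close: fully open they stand 13 mm farther back than shut.
Start: joints at [1.094, 0.477, 0.022, 1.555, -0.011, 1.109, -0.083], TCP at [0.243, -0.63, 0.231] pointing down, gripper open.
Joint ranges: [-2.96, 2.96], [-0.34, 2.1], [-1.41, 1.46], [0.24, 2.44], [-1.37, 4.51], [0.17, 1.92], [-2.96, 2.96]. Speed limits (rad/s): [2.39, 2.39, 3.14, 3.14, 3.14, 3.14, 3.14].

## Interface

Orientations are given as a unit quaternion [w, x, y, z].
In Python, from station import monitor, eyes, bot gives the robot as it stands.
- The arm moves only by the shell command python3 -m creep [FORCE], which reads ROWS from standard input. ROWS is a JSON list of rows, 1 to 20 of them, each an object with the fields d (a list: dx, dy, dz in shares of the most that a row can go, 1 being 50 mm), spin (a turn about the tool's z in parts of the range, where 1.0 means 2 rad), aperture (the opening from 0.0 (shut) to 1.0 (fully open)); a field left out counts as zero (the opening has to be given); each row shifts and turns the commanded pose from where the row before left it, along the tool's axes as they then stand; what a row does not reach is not made up. A row lasts 1/10 s, in which the tool goes at most 0.05 m and 0.15 rad, less where a joint would pass 70% of its speed; a pose out of reach is approached as far as the arm can. The fingers move at their own pace and stop on an object; FORCE is the grip in N (left out, the last holds). Time passes only in rows, so rows that do not move let the fingers close. It prints the time, the measured TCP pose, the force, the opening and the grip force at its end. No shift or turn number may pass 1 either way. Input that does not fit is refused with a message, and nothing moves.
- monitor.get_obs(): the state, without advancing time (a new reading comes with each control period).
- eyes.read_camera(name): name is "side" or "top" or "wrist"; returns the picture (480x640x3 uint8, blue, green, red); there is no depth.
- eyes.camera_info(name): a dict with "vertical_fov" (degrees; the focal length in pixels is half the picture's height over the tangent of half this angle, whatever the lens; pixels are square), "cx", "cy" (the principal point, pixels), "view" (4x4, takes a point from world to camera coordinates); the wrist camera has in their place "hand_eye" (4x4, takes a point from camera to tool coordinates, whose origin is the TCP and whose axes are the flange's). Camera axes: x right, y up, looking along -z (the intrinsics and any distortion apply to the point x, -y, -z); pixel columns grow to the right and rows downward; lengths in m; the calibration is good to about 2 mm. A picture is of the moment at which its call begins: read the wrist's pose just before it. camera_info takes no time and is no camera call.
- bot.hand_in(): hands the job in; it is judged then, once.
The state is a dict: "t": time; "q": joint angles; "joint_vel": joint speeds; "joint_torque": joint torques, N m; "eef_pos": TCP position; "tool_rot": TCP orientation; "contact_force": force on the tool from outside, world axes, zero at the start; "torque": the same for the moment, N m; "gripper_width": opening from 0.0 (shut) to 1.0 (fully open); "grasp_force": force on a finger pad.
Only numpy, scipy, OpenCV 4.12 (cv2) and the standard library are available. Lean on these libraries where they do the work, as an engineer would, in place of code of your own. Each camera call takes 0.05 s, during which the arm holds its last target. There are 200 camera calls.

## Task

A wooden puck already sits in the four-pin pressing nest: lay the metal spacer ring squarely on it between the pins, then the wooden cap disc on the ring, leaving everything else on the table where it is. Then press straight down on the cap with a steady force of about 8 newtons, so that the pointer of the nest's sprung floor stands between its two marks, and never drive the floor down onto its stop. Finish while still pressing and keep holding like that, so that I can put in the side screw.

Things in the scene. Friction and masses are not known exactly. Their poses are not given: they have to be found in the camera images.
- nest: Fixed pressing nest: steel flange 100x100x6 mm, aluminium block 74x74 up to z 30 mm; on it four upright pins, 8 mm thick, at x, y = +-20.2 mm, straight to z 68, tapering to tips at z 73: a round pocket 49 mm across with gaps 32 mm wide for fingers on the +x, -x, +y, -y sides. Origin: centre of underside, on the bare table; -x is the front with a white scale, two dark marks and the pointer.
- floor_top (a point): Centre of the top face of the nest's sprung floor, a steel disc 44 mm across inside the pocket; 32 mm above the table when not pressed; same axes as the nest.
- nest_floor (a joint): How far the sprung floor is pushed down, m: 0 at rest, 0.014 on its stop. The spring gives from 5 N on (weight of floor and stacked parts, about 2.5 N, included), then 1 N per mm more. The pointer moves with it; its marks are at 0.003 and 0.009 (a push of about 5.5 and 11.5 N on the cap; midway 0.006, about 8.5 N).
- puck: Wooden puck, 46 mm diameter, 22 mm high, small brass insert in its side; starts in the nest, standing on the sprung floor. Origin: centre of the underside, z up.
- spacer: Flat metal spacer ring, 46 mm outside, 22 mm hole, 10 mm high, plain aluminium; lies flat on the dark desk mat (2.5 mm thick) left of the nest, nearer to or farther from it than the cap. Origin: centre of the underside, z up. About 0.04 kg.
- cap: Solid wooden cap disc, 46 mm diameter, 14 mm high, its top edge bevelled 3 mm (straight side 11 mm high, flat top 40 mm across); lies flat, bevel up, on the same mat. Origin: centre of the underside, z up. About 0.06 kg.
- tape_a: paper tape roll, 48 mm across and 15 mm high, lying flat on the desk mat between spacer and cap; bystander; origin: centre of the underside
- tape_b: paper tape roll, 46 mm across and 15 mm high, lying flat further back; bystander; origin: centre of the underside
- eraser: eraser in a paper sleeve, 43 x 19 x 12 mm; bystander; origin: centre of the underside
- marker: marker pen, 135 x 15 x 16 mm, lying roughly along y; bystander; origin: centre of the underside
- badge: finished round can badge, 38 mm across, 6 mm high; bystander; origin: centre of the underside
- stamp_pad: closed stamp pad, 77 x 54 x 16 mm; bystander; origin: centre of the underside

How it is judged:
On the way, in this order (a step that is already met when the one before it is completed fails the run):
1. the spacer ring lies squarely on the puck between the pins (horizontal distance between each of puck, spacer and floor_top below 0.004 m and z of puck in the frame of floor_top between -0.003 and 0.003 m and angle between each of puck, spacer's own z axis and vertical below 0.08 rad and z of spacer in the frame of puck between 0.019 and 0.025 m), for 0.2 s.
2. the cap lies squarely on the spacer ring between the pins (all of step 1 and horizontal distance between cap and floor_top below 0.004 m and z of cap in the frame of spacer between 0.007 and 0.013 m and angle between cap's own z axis and vertical below 0.08 rad), for 0.2 s.
At the end, for the whole second after the job is handed in: Puck, spacer, cap stacked flat in this order on the nest floor (each within 4 mm of centre, 3 mm in height, 0.08 rad of level); fingers still press the cap (over 3 N), cap presses spacer with 4 to 14.5 N, and the floor is steady, 3 to 9 mm down (pointer between the marks) (all of step 2 and value of joint nest_floor between 0.003 and 0.009 m and contact force between cap and spacer between 4 and 14.5 N and contact force between the fingers and cap above 3 N and linear speed of cap below 0.01 m/s); the arm keeps its last pose, push and grip.
It fails at once if the sprung floor is driven down onto its stop (13 mm or more) (value of joint nest_floor above 0.013 m).
It fails at once if a bystander is shifted by more than 20 mm (distance of any of tape_a, tape_b, eraser, marker, badge, stamp_pad from where it was at the start of the episode above 0.02 m).
It also fails if it takes over 64 s, if anything falls off the work surface, if the arm or the gripper's body presses on something with over 40 N, if the wrist force passes 120 N, or if a joint passes its speed limit or range.

## Working session

There is one attempt and no reset: what is moved stays moved. The work goes in short steps, Python scripts to look and compute and a shell command to move; the robot and the scene stay as the last step left them, time stands still between calls to the robot, and variables do not carry over. Pictures are saved under pics/ and viewed, at most 10 in all, crops included, and the job is handed in when it is done.

```bash
ls; mkdir -p pics
python3 - <<'E'
from station import monitor, eyes, bot
import cv2
o=monitor.get_obs(); print({k:o[k] for k in('t','eef_pos','tool_rot','gripper_width')})
for n in("top","side","wrist"):
    i=eyes.camera_info(n); print(n,i)
for n in("top","side"):
    cv2.imwrite(f"pics/{n}0.png",eyes.read_camera(n))
E
```

```text
pics
{'t': 0.0, 'eef_pos': array([ 0.24309954, -0.62906883,  0.23032563]), 'tool_rot': array([-8.83402701e-04,  9.83042440e-01,  1.83375909e-01, -2.37996613e-04]), 'gripper_width': 1.0001990232176265}
top {'vertical_fov': 55.56304804484255, 'cx': 315.1366924309877, 'cy': 241.7405394458163, 'view': array([[ 0.0252205 , -0.99965478, -0.0073652 ,  0.00977111],
       [ 0.98719445,  0.02374392,  0.15774456, -0.50415517],
       [-0.15751523, -0.01124928,  0.98745248, -1.24780795],
       [ 0.        ,  0.        ,  0.        ,  1.        ]])}
side {'vertical_fov': 53.52858039449999, 'cx': 314.2655153707074, 'cy': 242.67551676011024, 'view': array([[-0.95846516, -0.28484682,  0.01438157,  0.48188792],
       [ 0.16031226, -0.49634911,  0.85319256, -0.11039809],
       [-0.23589091,  0.82006088,  0.52139776, -1.18823194],
       [ 0.        ,  0.        ,  0.        ,  1.        ]])}
wrist {'vertical_fov': 60.27449225247114, 'cx': 324.65706736363285, 'cy': 235.831689227289, 'hand_eye': array([[ 1.23731522e-03,  9.54817196e-01,  2.97191171e-01,
         7.64850400e-02],
       [ 9.99999222e-01, -1.22831042e-03, -2.17039908e-04,
        -8.25058755e-04],
       [ 1.57809575e-04,  2.97191208e-01, -9.54817973e-01,
        -1.43251683e-01],
       [ 0.00000000e+00,  0.00000000e+00,  0.00000000e+00,
         1.00000000e+00]])}
```

View pics/top0.png

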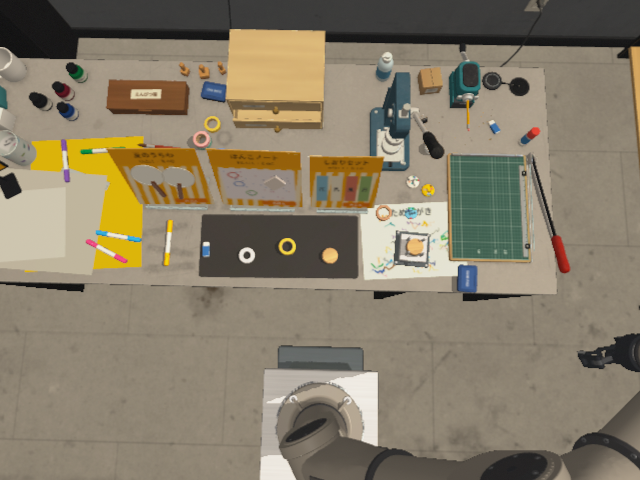

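View pics/side0.png

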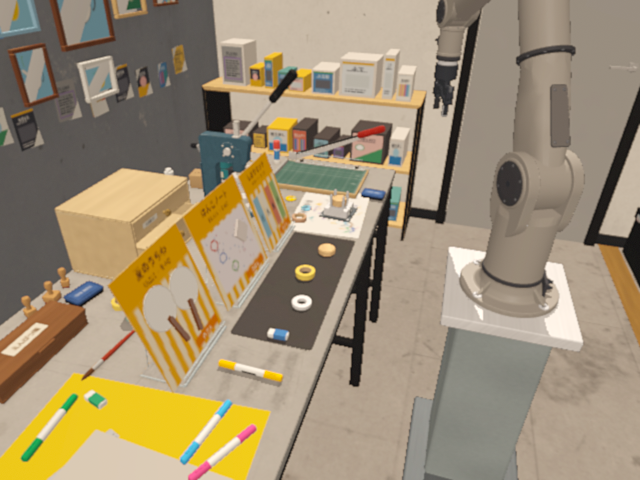

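The top view shows the spacer ring at (247,255), the yellow tape roll at (287,246), the cap at (330,256) and the nest at (414,248). The side view confirms that order along the mat, with upright boards standing behind it.

```bash
cat > h.py <<'E'
from station import monitor, eyes, bot
import numpy as np, cv2
from scipy.spatial.transform import Rotation as R
def tool():
    o=monitor.get_obs(); q=o['tool_rot']
    T=np.eye(4); T[:3,:3]=R.from_quat([q[1],q[2],q[3],q[0]]).as_matrix(); T[:3,3]=o['eef_pos']; return T
def c2w(name,T=None):
    i=eyes.camera_info(name)
    return (T@i['hand_eye'] if name=='wrist' else np.linalg.inv(i['view'])), i
def ray(name,uv,z,T=None):
    M,i=c2w(name,T); f=240/np.tan(np.radians(i['vertical_fov']/2))
    d=M[:3,:3]@np.array([(uv[0]-i['cx'])/f,-(uv[1]-i['cy'])/f,-1]); p=M[:3,3]
    return p+d*(z-p[2])/d[2]
def proj(name,P,T=None):
    M,i=c2w(name,T); f=240/np.tan(np.radians(i['vertical_fov']/2))
    c=(np.linalg.inv(M)@np.r_[P,1])[:3]; return np.array([i['cx']+f*c[0]/-c[2],i['cy']-f*c[1]/-c[2]])
def snap(fn):
    T=tool(); im=eyes.read_camera('wrist'); cv2.imwrite(fn,im); np.save(fn[:-3]+'npy',T); return T,im
def go(P,T=None):
    T=tool() if T is None else T
    return T[:3,:3].T@(np.array(P)-T[:3,3])
E
python3 - <<'E'
from h import *
np.set_printoptions(precision=4,suppress=True)
for n,uv,z in(("spacer",(247,255),.0125),("tape",(287,246),.0175),("cap",(330,256),.0165),("nest",(414,248),.055)):
    print(n,ray("top",uv,z), go(ray("top",uv,z)))
print(tool())
E
```

```text
spacer [0.4648 0.2176 0.0125] [ 0.512  -0.7095  0.219 ]
tape [0.493  0.103  0.0175] [ 0.497  -0.5924  0.2138]
cap [ 0.4672 -0.0211  0.0165] [ 0.4282 -0.486   0.2147]
nest [ 0.4904 -0.2535  0.055 ] [ 0.366  -0.2609  0.1758]
[[ 0.9328  0.3605 -0.0007  0.2431]
 [ 0.3605 -0.9327  0.0015 -0.6291]
 [-0.0001 -0.0016 -1.      0.2304]
 [ 0.      0.      0.      1.    ]]
```

The manual's scale: shifts go in shares of 50 mm and turns go in shares of 2 rad. Converting my numbers, -0.038 m is -0.76, 0.024 m is 0.48, 0.123 rad is 0.0615.

```bash
echo '[{"spin": 0.0615,"aperture": 1},{"spin": 0.0615,"aperture": 1},{"spin": 0.0615,"aperture": 1},{"d": [0.48,-0.76,0],"aperture": 1},{"d": [0.48,-0.76,0],"aperture": 1},{"d": [0.48,-0.76,0],"aperture": 1},{"d": [0.48,-0.76,0],"aperture": 1},{"d": [0.48,-0.76,0],"aperture": 1},{"d": [0.48,-0.76,0],"aperture": 1},{"d": [0.48,-0.76,0],"aperture": 1},{"d": [0.48,-0.76,0],"aperture": 1},{"d": [0.48,-0.76,0],"aperture": 1},{"d": [0.48,-0.76,0],"aperture": 1},{"aperture": 1},{"aperture": 1}]' | python3 -m creep 20
python3 - <<'E'
from h import *
T,im=snap("pics/nest.png"); print(T.round(4))
E
```

```text
t: 1.6
eef_pos: [0.4837, -0.2485, 0.231]
tool_rot: [-0.0, 1.0, 0.001, -0.0]
contact_force: [-0.5, -0.7, -0.6]
gripper_width: 1.0
grasp_force: 0.0
[[ 1.000e+00  2.800e-03 -7.000e-04  4.837e-01]
 [ 2.800e-03 -1.000e+00  2.000e-04 -2.485e-01]
 [-7.000e-04 -2.000e-04 -1.000e+00  2.310e-01]
 [ 0.000e+00  0.000e+00  0.000e+00  1.000e+00]]
```

View pics/nest.png

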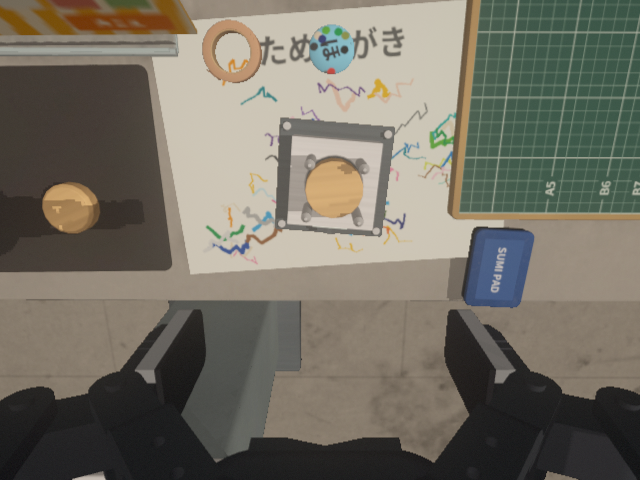

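The nest is at about (334,187) in the wrist view, with its block turned slightly clockwise. The cap is at (70,208) on the mat. I'll enlarge the nest to read the pins and flange corners.

Run:
```python
from h import *
im=cv2.imread("pics/nest.png"); c=im[108:248,265:405]
cv2.imwrite("pics/nestc.png",cv2.resize(c,(588,588),interpolation=cv2.INTER_CUBIC))
```

```text
(no output)
```

View pics/nestc.png

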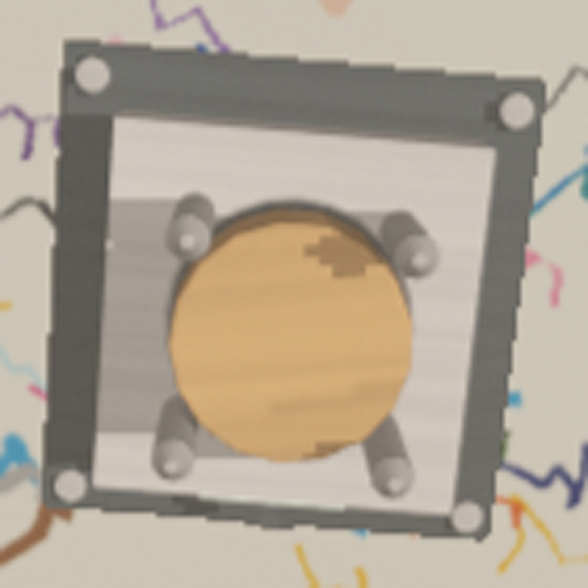

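Run:
```python
from h import *
from scipy.optimize import least_squares
np.set_printoptions(precision=4,suppress=True)
T=np.load("pics/nest.npy")
f=lambda c:(np.array(c)+.5)/4.2-.5+[265,108]
# order: +x+y, +x-y, -x-y, -x+y
S=np.array([[1,1],[1,-1],[-1,-1],[-1,1]])
G={"pins":([(190,238),(417,258),(397,482),(172,463)],.0202,.073),"flange":([(66,42),(544,80),(484,540),(42,505)],.05,.006),"block":([(112,117),(496,147),(452,515),(92,488)],.037,.030)}
for k,(c,h,z) in G.items():
    W=np.array([ray("wrist",f(p),z,T)[:2] for p in c]); m=W.mean(0); q=((W-m)[:,0]+1j*(W-m)[:,1])/(S[:,0]+1j*S[:,1]); q=q.mean()
    print(k,m,"half",abs(q),"yaw",np.angle(q)); 
print("puck",ray("wrist",f((290,341)),.054,T), "cap",ray("wrist",(70,208),.0165,T))
```

```text
pins [ 0.4985 -0.2549] half 0.020058306187821486 yaw -0.07757401124479535
flange [ 0.4981 -0.2543] half 0.0492934908370719 yaw -0.07822793302979335
block [ 0.4978 -0.2547] half 0.037297062600956235 yaw -0.07426737719973117
puck [ 0.4987 -0.2546  0.054 ] cap [ 0.4733 -0.0215  0.0165]
```

In the tool's units: -0.047 m is -0.94, 0.025 m is 0.5, 0.08 rad is 0.04.

```bash
echo '[{"d": [-0.04,-0.94,0],"aperture": 1},{"d": [-0.04,-0.94,0],"aperture": 1},{"d": [-0.04,-0.94,0],"aperture": 1},{"d": [-0.04,-0.94,0],"aperture": 1},{"d": [-0.04,-0.94,0],"aperture": 1},{"d": [-0.04,-0.94,0],"aperture": 1},{"d": [-0.04,-0.94,0],"aperture": 1},{"d": [-0.04,-0.94,0],"aperture": 1},{"d": [-0.04,-0.94,0.5],"aperture": 1},{"d": [-0.04,-0.94,0.5],"aperture": 1},{"spin": 0.04,"aperture": 0.8},{"aperture": 0.8},{"aperture": 0.8}]' | python3 -m creep
python3 - <<'E'
from h import *
T,im=snap("pics/ring.png"); print(T.round(4)); p=proj("wrist",[0.465,.2176,.0125],T).round().astype(int); print(p)
c=im[max(0,p[1]-70):p[1]+70,max(0,p[0]-70):p[0]+70]; print(c.shape)
cv2.imwrite("pics/ringc.png",cv2.resize(c,None,fx=4,fy=4,interpolation=cv2.INTER_CUBIC))
E
```

```text
t: 2.95
eef_pos: [0.4646, 0.2125, 0.1844]
tool_rot: [0.001, 0.999, -0.041, 0.0]
contact_force: [-1.1, 0.3, 0.4]
gripper_width: 0.799
grasp_force: 0.0
[[ 9.967e-01 -8.160e-02  3.000e-04  4.646e-01]
 [-8.160e-02 -9.967e-01 -1.000e-03  2.125e-01]
 [ 3.000e-04  1.000e-03 -1.000e+00  1.844e-01]
 [ 0.000e+00  0.000e+00  0.000e+00  1.000e+00]]
[319 209]
(140, 140, 3)
```

View pics/ringc.png

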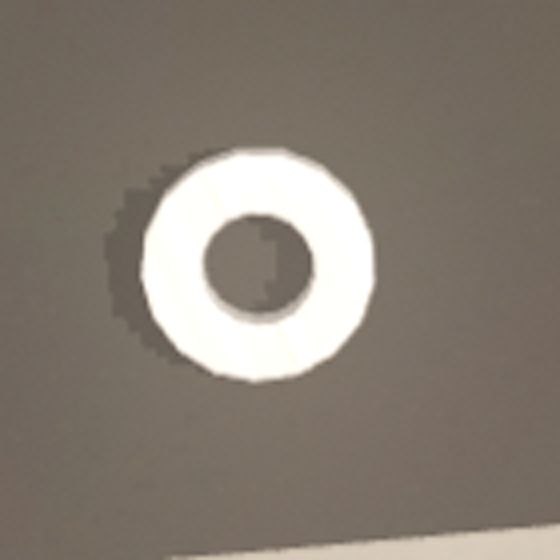

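The crop shows the ring, with the hole-to-outer ratio of 0.47 matching the spacer. It is centred at about (258.5,266) in the crop.

Run:
```python
from h import *
np.set_printoptions(precision=4,suppress=True)
T=np.load("pics/ring.npy"); p=ray("wrist",(313.2,205.1),.0125,T); print(p, go([p[0],p[1],.0045],T))
```

```text
[0.4685 0.2219 0.0125] [ 0.0031 -0.0099  0.1799]
```

In the tool's units: 0.04 m is 0.8, 0.03 m is 0.6.

```bash
echo '[{"d": [0.06,-0.2,0.6],"aperture": 0.8},{"d": [0,0,0.8],"aperture": 0.75},{"d": [0,0,0.8],"aperture": 0.75},{"d": [0,0,0.8],"aperture": 0.75},{"d": [0,0,0.3],"aperture": 0.75},{"d": [0,0,0.2],"aperture": 0.75},{"d": [0,0,0.1],"aperture": 0.75},{"aperture": 0.75}]' | python3 -m creep; echo '[{"aperture": 0.5},{"aperture": 0.3},{"aperture": 0.2},{"aperture": 0.2},{"aperture": 0.2},{"aperture": 0.2}]' | python3 -m creep 25
```

```text
t: 3.8
eef_pos: [0.4683, 0.2238, 0.0048]
tool_rot: [-0.0, 0.999, -0.04, 0.0]
contact_force: [-0.3, 0.8, 0.8]
gripper_width: 0.751
grasp_force: 0.0
t: 4.4
eef_pos: [0.4685, 0.2245, 0.0059]
tool_rot: [-0.0, 0.999, -0.04, 0.001]
contact_force: [-0.9, -1.5, 5.2]
gripper_width: 0.515
grasp_force: 24.6
```

In the tool's units: -0.045 m is -0.9, -0.03 m is -0.6.

```bash
echo '[{"d": [0,0,-0.2],"aperture": 0.2},{"d": [0,0,-0.8],"aperture": 0.2},{"d": [0,0,-0.9],"aperture": 0.2},{"d": [0,0,-0.6],"aperture": 0.2},{"d": [0.14,0.9,0],"aperture": 0.2},{"d": [0.14,0.9,0],"aperture": 0.2},{"d": [0.14,0.9,0],"aperture": 0.2},{"d": [0.14,0.9,0],"aperture": 0.2},{"d": [0.14,0.9,0],"aperture": 0.2},{"d": [0.14,0.9,0],"aperture": 0.2},{"d": [0.14,0.9,0],"aperture": 0.2},{"d": [0.14,0.9,0],"aperture": 0.2},{"d": [0.14,0.9,0],"aperture": 0.2},{"d": [0.12,0.9,0],"aperture": 0.2},{"d": [0,0.48,0],"aperture": 0.2},{"aperture": 0.2},{"aperture": 0.2}]' | python3 -m creep
python3 - <<'E'
from h import *
T,im=snap("pics/pre.png"); print(T.round(4)); print(go([.498,-.2547,.12]))
E
```

```text
t: 6.1
eef_pos: [0.4983, -0.2538, 0.1302]
tool_rot: [-0.0, 0.999, -0.041, 0.0]
contact_force: [0.3, 0.7, -0.5]
gripper_width: 0.514
grasp_force: 25.8
[[ 9.967e-01 -8.110e-02  9.000e-04  4.983e-01]
 [-8.110e-02 -9.967e-01  1.000e-04 -2.538e-01]
 [ 9.000e-04 -2.000e-04 -1.000e+00  1.302e-01]
 [ 0.000e+00  0.000e+00  0.000e+00  1.000e+00]]
[-0.00045679  0.00204622  0.0100504 ]
```

View pics/pre.png

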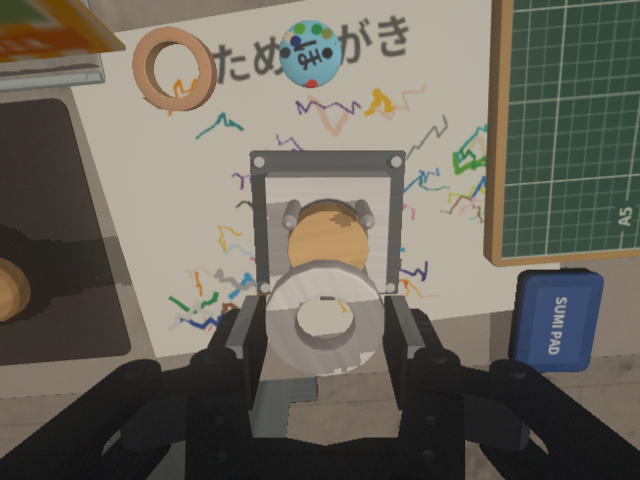

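The view shows the ring level between the pads (centre column about 325), with the puck and pins centred near column 328. The nest therefore lies about 1.7 mm toward +y of the tool, so I'll correct that, lower the ring and check in a close crop.

In the tool's units: 0.02 m is 0.4, 0.015 m is 0.3.

```bash
echo '[{"d": [-0.01,0.036,0.3],"aperture": 0.2},{"d": [0,0,0.4],"aperture": 0.2},{"aperture": 0.2},{"aperture": 0.2}]' | python3 -m creep
python3 - <<'E'
from h import *
T,im=snap("pics/pre2.png"); print(T.round(4))
c=im[150:400,225:435]
cv2.imwrite("pics/pre2c.png",cv2.resize(c,None,fx=2.4,fy=2.4,interpolation=cv2.INTER_CUBIC))
E
```

```text
t: 6.55
eef_pos: [0.498, -0.254, 0.0948]
tool_rot: [-0.0, 0.999, -0.039, -0.0]
contact_force: [0.3, 0.1, 0.3]
gripper_width: 0.514
grasp_force: 25.8
[[ 9.97e-01 -7.80e-02 -3.00e-04  4.98e-01]
 [-7.80e-02 -9.97e-01  7.00e-04 -2.54e-01]
 [-4.00e-04 -7.00e-04 -1.00e+00  9.48e-02]
 [ 0.00e+00  0.00e+00  0.00e+00  1.00e+00]]
```

View pics/pre2c.png

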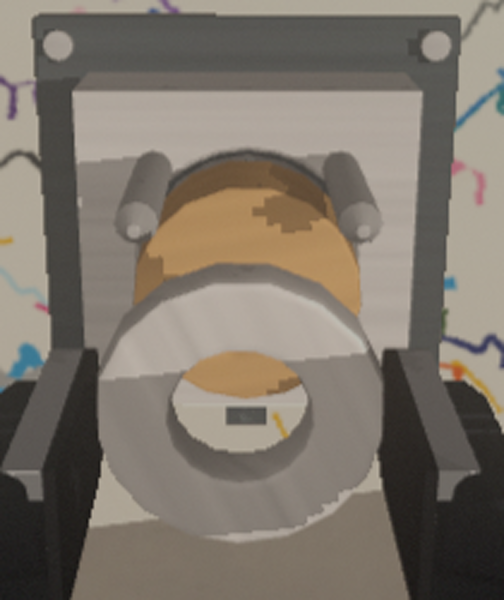

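```bash
python3 - <<'E'
from h import *
from scipy.optimize import least_squares
np.set_printoptions(precision=4,suppress=True)
T=np.load("pics/pre2.npy"); f=lambda c:np.array(c)/2.4-.3+[225,150]
inv=lambda p:go(p,T)
pins=[inv(ray("wrist",f(c),.073,T)) for c in((134,231),(364,231))]; fl=[inv(ray("wrist",f(c),.006,T)) for c in((34,16),(460,16))]
print("nest from pins",np.mean(pins,0)-[.0202,0,0],pins[1]-pins[0],"flange",np.mean(fl,0)-[.05,0,0],fl[1]-fl[0])
# ring top face: fit circle through boundary pts
for z in(.0985,.1014):
    pts=np.array([inv(ray("wrist",f(c),z,T))[:2] for c in((240,283),(240,541),(98,390),(382,390))])
    r=least_squares(lambda p:np.hypot(*(pts-p[:2]).T)-p[2],[0,0,.023]).x; print(z,r)
print(go([.498,-.2547,.0948]))
E
echo '[{"d": [0,0.04,0],"aperture": 0.2},{"aperture": 0.2},{"aperture": 0.2}]' | python3 -m creep
```

```text
nest from pins [0.     0.0006 0.0218] [ 0.0001  0.0404 -0.    ] flange [0.     0.0006 0.0888] [ 0.0001  0.0984 -0.0001]
0.0985 [-0.0022 -0.0009  0.0227]
0.1014 [-0.0006 -0.0009  0.0223]
[-0.0004  0.0002  0.0004]
t: 6.9
eef_pos: [0.4979, -0.2577, 0.095]
tool_rot: [0.0, 0.999, -0.04, 0.0]
contact_force: [-0.0, 0.0, -0.8]
gripper_width: 0.516
grasp_force: 25.8
```

```bash
for i in 1 2 3; do echo '[{"aperture": 0.2}]' | python3 -m creep | grep eef; done
python3 - <<'E'
from h import *
T,im=snap("pics/pre3.png"); print(T[:3,3].round(4))
c=im[150:400,225:435]
cv2.imwrite("pics/pre3c.png",cv2.resize(c,None,fx=2.4,fy=2.4,interpolation=cv2.INTER_CUBIC))
E
```

```text
eef_pos: [0.4977, -0.2576, 0.0947]
eef_pos: [0.4976, -0.2575, 0.0945]
eef_pos: [0.4976, -0.2575, 0.0944]
[ 0.4976 -0.2575  0.0944]
```

View pics/pre3c.png

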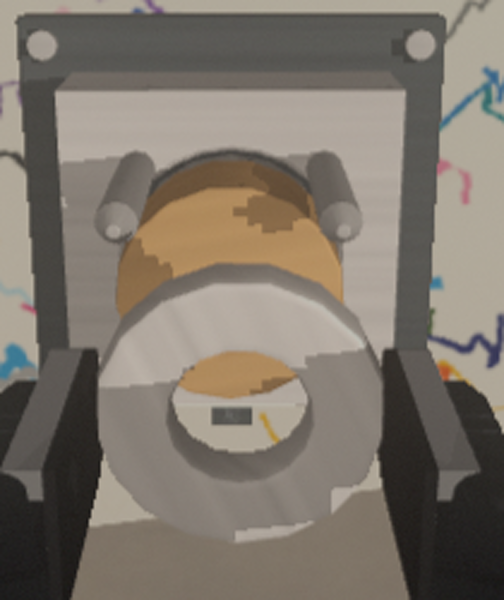

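Pins are now centred at crop column 229 against the ring's 240: the arm overshot by about 2 mm, so the target tool y is about -0.2555.

In the tool's units: -0.002 m is -0.04, 0.0004 m is 0.008.

```bash
echo '[{"d": [0.008,-0.04,0],"aperture": 0.2},{"aperture": 0.2},{"aperture": 0.2}]' | python3 -m creep|grep eef;  echo '[{"d": [0,0,0.12],"aperture": 0.2},{"aperture": 0.2},{"aperture": 0.2}]' | python3 -m creep|grep -E 'eef|contact'
```

```text
eef_pos: [0.4982, -0.2554, 0.0944]
eef_pos: [0.4979, -0.2554, 0.088]
contact_force: [-0.6, 1.1, 0.0]
```

In the tool's units: 0.005 m is 0.1, 0.004 m is 0.08.

```bash
echo '[{"d": [0.006,0,0.1],"aperture": 0.2},{"d": [0,0,0.1],"aperture": 0.2},{"d": [0,0,0.08],"aperture": 0.2},{"aperture": 0.2},{"aperture": 0.2}]' | python3 -m creep|grep -E 'eef|contact';  echo '[{"d": [0,0,0.1],"aperture": 0.2},{"d": [0,0,0.08],"aperture": 0.2},{"d": [0,0,0.04],"aperture": 0.2},{"aperture": 0.2},{"aperture": 0.2}]' | python3 -m creep|grep -E 'eef|contact'
```

```text
eef_pos: [0.4984, -0.2555, 0.0742]
contact_force: [0.3, -1.2, -0.5]
eef_pos: [0.4984, -0.2555, 0.0633]
contact_force: [-0.1, 0.7, -0.0]
```

In the tool's units: 0.003 m is 0.06, 0.002 m is 0.04.

```bash
echo '[{"d": [0,0,0.06],"aperture": 0.2},{"d": [0,0,0.04],"aperture": 0.2},{"aperture": 0.2},{"aperture": 0.2}]' | python3 -m creep|grep -E 'eef|contact';  echo '[{"d": [0,0,0.02],"aperture": 0.2},{"aperture": 0.2},{"aperture": 0.2}]' | python3 -m creep|grep -E 'eef|contact'
```

```text
eef_pos: [0.4984, -0.2555, 0.0583]
contact_force: [0.8, -0.9, -0.5]
eef_pos: [0.4986, -0.2556, 0.0575]
contact_force: [0.4, 0.5, 0.6]
```

In the tool's units: 0.001 m is 0.02.

```bash
echo '[{"d": [0,0,0.02],"aperture": 0.2},{"aperture": 0.2},{"aperture": 0.2},{"aperture": 0.55},{"aperture": 0.6},{"aperture": 0.7},{"aperture": 0.75},{"aperture": 0.75}]' | python3 -m creep; echo '[{"d": [0,0,-0.2],"aperture": 0.75},{"d": [0,0,-0.6],"aperture": 0.75},{"d": [0,0,-0.8],"aperture": 0.75},{"d": [0,0,-0.8],"aperture": 0.75},{"d": [-0.16,-0.76,0],"aperture": 0.75},{"d": [-0.16,-0.76,0],"aperture": 0.75},{"d": [-0.16,-0.76,0],"aperture": 0.75},{"d": [-0.16,-0.76,0],"aperture": 0.75},{"d": [-0.16,-0.76,0],"aperture": 0.75},{"d": [-0.16,-0.82,0],"aperture": 0.75},{"aperture": 0.75},{"aperture": 0.75}]' | python3 -m creep
python3 - <<'E'
from h import *
T,im=snap("pics/cap.png"); print(T.round(4))
a=cv2.resize(im,(400,300)); p=proj("wrist",[0.4733,-.0215,.0165],T).round().astype(int); q=proj("wrist",[.498,-.2547,.064],T).round().astype(int); print(p,q)
g=lambda p:cv2.resize(im[max(0,p[1]-65):p[1]+65,max(0,min(510,p[0]-65)):][:, :130],(400,400),interpolation=cv2.INTER_CUBIC)
cv2.imwrite("pics/capc.png",np.hstack([g(p),g(q)]))
E
```

```text
t: 10.35
eef_pos: [0.4984, -0.2555, 0.0563]
tool_rot: [-0.0, 0.999, -0.04, -0.0]
contact_force: [0.3, -0.0, -0.4]
gripper_width: 0.753
grasp_force: 0.0
t: 11.55
eef_pos: [0.4692, -0.0207, 0.1771]
tool_rot: [0.0, 0.999, -0.039, 0.0]
contact_force: [-0.5, -1.0, -0.8]
gripper_width: 0.75
grasp_force: 0.0
[[ 9.970e-01 -7.760e-02  1.000e-03  4.692e-01]
 [-7.760e-02 -9.970e-01 -3.000e-04 -2.070e-02]
 [ 1.000e-03  3.000e-04 -1.000e+00  1.771e-01]
 [ 0.000e+00  0.000e+00  0.000e+00  1.000e+00]]
[326 207] [703 158]
```

View pics/capc.png

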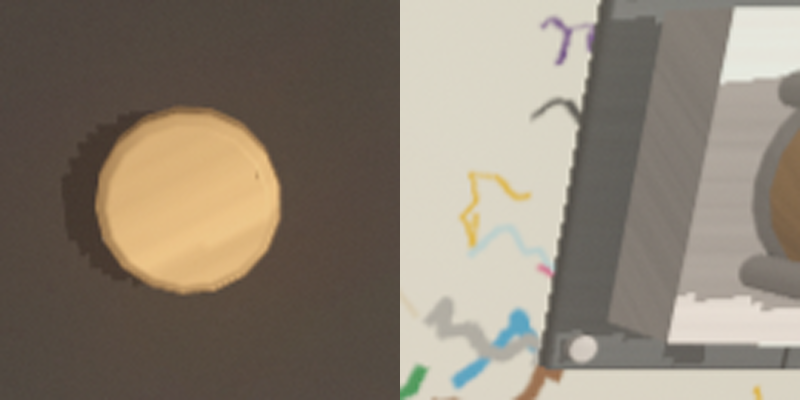

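Run:
```python
from h import *
np.set_printoptions(precision=4,suppress=True)
T=np.load("pics/cap.npy"); p=ray("wrist",(322.0,206.9),.0135,T); print(p, go([p[0],p[1],.0045],T))
```

```text
[ 0.4732 -0.0181  0.0135] [ 0.0036 -0.003   0.1726]
```

In the tool's units: 0.04 m is 0.8, 0.0036 m is 0.072.

```bash
echo '[{"d": [0.072,-0.04,0.6],"aperture": 0.75},{"d": [0,0,0.8],"aperture": 0.75},{"d": [0,0,0.8],"aperture": 0.75},{"d": [0,0,0.7],"aperture": 0.75},{"d": [0,0,0.3],"aperture": 0.75},{"d": [0,0,0.2],"aperture": 0.75},{"aperture": 0.75}]' | python3 -m creep; echo '[{"aperture": 0.5},{"aperture": 0.3},{"aperture": 0.2},{"aperture": 0.2},{"aperture": 0.2},{"aperture": 0.2}]' | python3 -m creep 25
```

```text
t: 12.3
eef_pos: [0.4724, -0.0209, 0.0055]
tool_rot: [0.0, 0.999, -0.041, -0.001]
contact_force: [-0.9, 0.2, 0.8]
gripper_width: 0.749
grasp_force: 0.0
t: 12.9
eef_pos: [0.4737, -0.0202, 0.0076]
tool_rot: [0.0, 0.999, -0.04, 0.001]
contact_force: [-1.9, -0.9, 8.2]
gripper_width: 0.513
grasp_force: 25.8
```

In the tool's units: -0.045 m is -0.9, -0.04 m is -0.8.

```bash
echo '[{"d": [0,0,-0.2],"aperture": 0.2},{"d": [0,0,-0.8],"aperture": 0.2},{"d": [0,0,-0.9],"aperture": 0.2},{"d": [0,0,-0.54],"aperture": 0.2},{"d": [0.14,0.78,0],"aperture": 0.2},{"d": [0.14,0.78,0],"aperture": 0.2},{"d": [0.14,0.78,0],"aperture": 0.2},{"d": [0.14,0.78,0],"aperture": 0.2},{"d": [0.14,0.78,0],"aperture": 0.2},{"d": [0.16,0.76,0],"aperture": 0.2},{"d": [0,0,0.3],"aperture": 0.2},{"d": [0,0,0.3],"aperture": 0.2},{"aperture": 0.2},{"aperture": 0.2}]' | python3 -m creep
python3 - <<'E'
from h import *
np.set_printoptions(precision=4,suppress=True)
T=tool(); print(T, go([.4987,-.2555,.095]))
E
```

```text
t: 14.3
eef_pos: [0.4968, -0.2539, 0.0982]
tool_rot: [-0.001, 0.999, -0.039, -0.0]
contact_force: [0.7, -0.7, -1.3]
gripper_width: 0.514
grasp_force: 26.0
[[ 0.9969 -0.0781 -0.0009  0.4968]
 [-0.0781 -0.9969  0.0011 -0.2539]
 [-0.001  -0.0011 -1.      0.0982]
 [ 0.      0.      0.      1.    ]] [0.002  0.0015 0.0032]
```

In the tool's units: 0.003 m is 0.06, 0.002 m is 0.04.

```bash
echo '[{"d": [0.04,0.03,0.06],"aperture": 0.2},{"aperture": 0.2},{"aperture": 0.2},{"aperture": 0.2}]' | python3 -m creep
python3 - <<'E'
from h import *
T,im=snap("pics/pre4.png"); print(T[:3,3].round(4))
c=im[150:400,225:435]
cv2.imwrite("pics/pre4c.png",cv2.resize(c,None,fx=2.4,fy=2.4,interpolation=cv2.INTER_CUBIC))
E
```

```text
t: 14.7
eef_pos: [0.4991, -0.257, 0.0956]
tool_rot: [0.0, 0.999, -0.04, 0.0]
contact_force: [-0.0, 0.2, -1.0]
gripper_width: 0.51
grasp_force: 26.0
[ 0.4991 -0.257   0.0956]
```

View pics/pre4c.png

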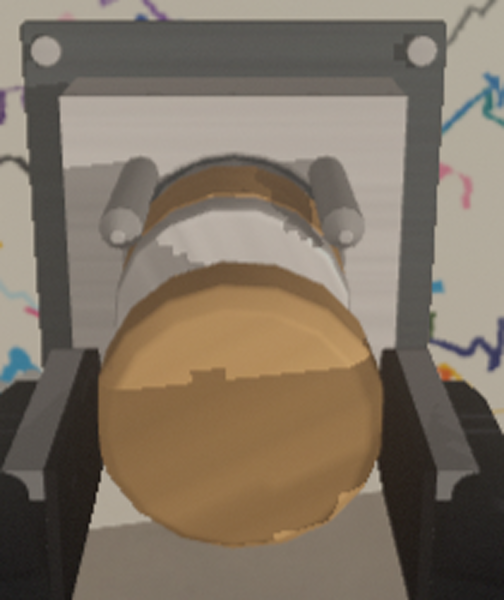

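The ring is seated on the puck, squarely between the pins. The cap is held level, with its centre at column 240 and the pins' midpoint at 231.5, so I'll move back 1.5 mm and lower it.

In the tool's units: -0.0016 m is -0.032, -0.0003 m is -0.006.

```bash
echo '[{"d": [-0.006,-0.032,0],"aperture": 0.2},{"aperture": 0.2},{"aperture": 0.2}]' | python3 -m creep|grep eef;  echo '[{"d": [0,0,0.12],"aperture": 0.2},{"d": [0,0,0.06],"aperture": 0.2},{"aperture": 0.2},{"aperture": 0.2}]' | python3 -m creep|grep -E 'eef|contact'
```

```text
eef_pos: [0.4987, -0.2554, 0.0954]
eef_pos: [0.4986, -0.2554, 0.0861]
contact_force: [1.0, -0.9, -0.0]
```

In the tool's units: 0.004 m is 0.08, 0.003 m is 0.06.

```bash
echo '[{"d": [0,0,0.08],"aperture": 0.2},{"d": [0,0,0.08],"aperture": 0.2},{"d": [0,0,0.06],"aperture": 0.2},{"aperture": 0.2},{"aperture": 0.2}]' | python3 -m creep|grep -E 'eef|contact';echo '[{"d": [0,0,0.04],"aperture": 0.2},{"d": [0,0,0.04],"aperture": 0.2},{"aperture": 0.2},{"aperture": 0.2}]' | python3 -m creep|grep -E 'eef|contact'
```

```text
eef_pos: [0.4987, -0.2554, 0.0753]
contact_force: [-0.3, -0.3, -0.4]
eef_pos: [0.4987, -0.2555, 0.0713]
contact_force: [0.4, -0.0, -0.7]
```

In the tool's units: 0.001 m is 0.02.

```bash
for i in 1 2 3 ; do echo '[{"d": [0,0,0.02],"aperture": 0.2},{"aperture": 0.2},{"aperture": 0.2}]' | python3 -m creep|grep -E 'eef|contact'; done
```

```text
eef_pos: [0.4987, -0.2555, 0.0704]
contact_force: [0.4, -0.5, -0.5]
eef_pos: [0.4987, -0.2554, 0.0694]
contact_force: [-0.8, 0.1, -1.3]
eef_pos: [0.4988, -0.2555, 0.0686]
contact_force: [-1.1, 0.3, 2.7]
```

In the tool's units: -0.02 m is -0.4, -0.005 m is -0.1.

```bash
echo '[{"aperture": 0.55},{"aperture": 0.6},{"aperture": 0.7},{"aperture": 0.75},{"aperture": 0.75},{"d": [0,0,-0.1],"aperture": 0.75},{"d": [0,0,-0.4],"aperture": 0.75},{"d": [0,0,-0.4],"aperture": 0.75},{"aperture": 0.75},{"aperture": 0.4},{"aperture": 0},{"aperture": 0},{"aperture": 0},{"aperture": 0},{"aperture": 0}]' | python3 -m creep
python3 - <<'E'
from h import *
np.set_printoptions(precision=4,suppress=True)
T,im=snap("pics/capin.png"); print(go([.4985,-.2555,.09],T)); 
# cap & pins check: cap-coloured blob vs expected
print(proj("wrist",[.498,-.2547,.078],T))
cv2.imwrite("pics/capinc.png",cv2.resize(im[150:400,225:435],None,fx=2.4,fy=2.4,interpolation=cv2.INTER_CUBIC))
hsv=cv2.cvtColor(im,cv2.COLOR_BGR2HSV); m=cv2.inRange(hsv,(8,70,60),(22,255,255)); n,l,s,c=cv2.connectedComponentsWithStats(m)
print([(s[i].tolist(),c[i].round(1)) for i in range(1,n) if s[i,4]>800])
E
```

```text
t: 18.75
eef_pos: [0.4986, -0.2554, 0.1131]
tool_rot: [-0.0, 0.999, -0.04, -0.0]
contact_force: [0.9, 0.2, -0.8]
gripper_width: 0.006
grasp_force: 0.0
[-0.0001  0.0001  0.0231]
[325.2581 279.1712]
[([0, 0, 109, 57, 4461], array([46.1, 29.2])), ([491, 0, 149, 278, 6712], array([516.8, 152.8])), ([115, 21, 92, 96, 4682], array([159.6,  67.7])), ([277, 227, 96, 82, 5947], array([324.7, 267.6]))]
```

In the tool's units: 0.01 m is 0.2, 0.008 m is 0.16.

```bash
echo '[{"d": [0,0,0.2],"aperture": 0},{"d": [0,0,0.2],"aperture": 0},{"d": [0,0,0.16],"aperture": 0},{"d": [0,0,0.06],"aperture": 0},{"aperture": 0},{"aperture": 0}]' | python3 -m creep|grep -E 'eef|contact'; for i in 1 2 3 4; do echo '[{"d": [0,0,0.02],"aperture": 0},{"aperture": 0},{"aperture": 0}]' | python3 -m creep|grep -E 'eef|contact'; done
```

```text
eef_pos: [0.4988, -0.2555, 0.0824]
contact_force: [0.1, 0.3, 0.4]
eef_pos: [0.4988, -0.2556, 0.0816]
contact_force: [-1.0, -0.7, -0.6]
eef_pos: [0.4987, -0.2555, 0.0804]
contact_force: [-0.1, -0.1, -1.3]
eef_pos: [0.4987, -0.2555, 0.0793]
contact_force: [0.7, -0.2, -0.0]
eef_pos: [0.4987, -0.2554, 0.0783]
contact_force: [0.5, -0.0, 0.0]
```

In the tool's units: 0.001 m is 0.02.

```bash
for i in 1 2 3 4; do echo '[{"d": [0,0,0.02],"aperture": 0},{"aperture": 0},{"aperture": 0}]' | python3 -m creep|grep -E 'eef|contact'; done
```

```text
eef_pos: [0.4988, -0.2555, 0.0776]
contact_force: [-0.3, -0.3, 2.6]
eef_pos: [0.4989, -0.2555, 0.0765]
contact_force: [-0.8, 0.0, 4.1]
eef_pos: [0.4988, -0.2556, 0.0755]
contact_force: [-0.4, 0.9, 5.2]
eef_pos: [0.4989, -0.2555, 0.0746]
contact_force: [-1.2, -0.0, 6.2]
```

In the tool's units: 0.001 m is 0.02.

```bash
echo '[{"d": [0,0,0.02],"aperture": 0},{"aperture": 0},{"d": [0,0,0.02],"aperture": 0},{"aperture": 0},{"aperture": 0},{"aperture": 0},{"aperture": 0}]' | python3 -m creep|grep -E 'eef|contact'; echo '[{"d": [0,0,0.01],"aperture": 0},{"aperture": 0},{"aperture": 0},{"aperture": 0},{"aperture": 0},{"aperture": 0}]' | python3 -m creep
python3 - <<'E'
from h import *
for n in("wrist","side"): cv2.imwrite(f"pics/end_{n}.png",eyes.read_camera(n))
print(monitor.get_obs()['contact_force'],monitor.get_obs()['eef_pos'])
E
```

```text
eef_pos: [0.4989, -0.2556, 0.0728]
contact_force: [-0.9, 0.9, 7.1]
t: 23.1
eef_pos: [0.4989, -0.2556, 0.0724]
tool_rot: [0.0, 0.999, -0.04, 0.0]
contact_force: [-1.7, 1.5, 8.2]
gripper_width: 0.001
grasp_force: 4.1
[-2.63944506  1.13861364  8.40151348] [ 0.49893499 -0.25553843  0.0723531 ]
```

```bash
python3 -c "
from station import bot
print(bot.hand_in())"
```

```text
the job is handed in; nothing more can be done
None
```

The job is handed in: the ring and cap are stacked on the puck, and the shut fingers are pressing the cap with about 8.3 N. From the tool height I put the sprung floor about 5.5 mm down, between the marks, though I didn't look at the pointer itself and the hand-in returned no verdict.

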